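# Clamp the tube rack in the ratchet vice

## Task

Clamp the tube rack in the small ratchet bench vice, so that it cannot shift while its tubes are uncapped. Flip the little direction lever on top of the ratchet head over to the jaw side (closing), then swing the handle back and forth until the moving jaw holds the rack square and snug against the stop jaw. Tighten gently by feel so that the rack is not crushed, work the vice by its lever and handle only without touching the rack or the jaws, leave the dropper bottles standing where they are, and let go at the end.

Things in the scene. Friction and masses are not known exactly. Their poses are not given: they have to be found in the camera images.
- vice: Grey ratchet bench vice, fixed: base plate 120 x 262 x 12 mm with a gear housing (82 x 68 mm, top at z 50 mm). Origin: underside, on the upright ratchet axis about which the handle swings. z is up, +y runs from the housing towards the jaws, -x roughly towards the robot. The ratchet wheel has 20 teeth: up to 0.31 rad of each driving swing is lost before it bites.
- knob_grip (a point): Centre of the black knob on the handle's end: upright, free-spinning, 21 to 25 mm in diameter (waisted), 47 mm tall (top and foot 24 mm above and below this point), 115 mm from the ratchet axis; its foot is 1.5 mm above the 24 mm wide, 7 mm thick steel handle bar. This point is 98 mm above the worktop.
- handle (a joint): Swing of the handle about the ratchet axis, rad, counter-clockwise from above positive; 0 = it lies along the vice's -x; end stops at -0.5 and +0.5. It stays where it is left (about 1 N at the knob). With the direction lever at +, counter-clockwise swings drive the jaw shut and clockwise ones click freely back (2 to 3 N at the knob); with it at -, clockwise swings drive the jaw open.
- direction_lever (a joint): Direction lever (the pawl is under it), rad: an over-centre spring snaps it towards -0.45 (opening) or +0.45 (closing); past 0 it goes by itself. It reads 0.2 to 0.45 either way, less when its tooth rides on a wheel tooth. It pivots on the handle bar 60 mm from the ratchet axis and reaches 50 mm back towards the hub; at + its tab leans to the vice's +y, the jaw side. Flipping takes 2 N at the tab.
- lever_tab (a point): Centre of the upright black tab at the direction lever's end, to be pushed sideways: 12 mm long (along the lever), 7 mm thick, 26 mm tall (13 mm above and below this point), 50 mm from the lever's pivot, 92 mm above the worktop, near the ratchet axis. The hub and the flat lever below it reach 80 mm; nothing near stands higher but the knob.
- jaw: Moving jaw, 112 mm wide, 44 mm tall, rubber faced; travels along the vice's +y, 24 mm per rad of the ratchet wheel, and does not run back when the handle is let go. Origin: middle of its underside, 11 mm behind its rubber face.
- stop_jaw: Stop jaw, fixed on the base for this job (its place along the base varies), 112 mm wide, 48 mm tall. Origin: middle of the lower edge of its rubber face, which looks along the vice's -y.
- tube_rack: Wire tube rack, loose, 56 x 136 x 69 mm, with two tubes in it, standing on the vice base between the jaws, slightly askew, its long side roughly along the jaws. Origin: centre of its underside; x across its 56 mm width, y along its 136 mm length.
- dropper: Dropper bottle, bystander left of the vice, 37 mm across, 100 mm tall, origin under its centre.
- jaw_face (a point): Middle of the moving jaw's rubber face. Driving the jaw takes about 9 N at the knob while it runs free or pushes the rack along; once the rack is held between both jaws the knob resists about 1 N more for each 5 to 8 N of clamping. Snug means 10 to 28 N of clamping, 2 to 3 N more at the knob than free running, within about 1 mm of jaw travel; more than 34 N crushes the rack.
- dropper_b: Another dropper bottle, bystander right of the vice, 32 mm across, 100 mm tall, origin under its centre.
Mind the look-alikes: they are no part of the job. Leave any orange look-alike of the tube_rack alone.

How it is judged:
On the way, in this order (a step that is already met when the one before it is completed fails the run):
1. the direction lever is flipped to the closing side while the rack is still loose (value of joint direction_lever above 0.15 rad and contact force between stop_jaw and tube_rack below 3 N), for 0.2 s.
2. the moving jaw has pushed the rack against the stop jaw (contact force between each of jaw, stop_jaw and tube_rack above 6 N), for 0.2 s.
At the end, for the whole second after the job is handed in: The rack stands upright (within 0.04 rad) and square (within 0.03 rad) between the two jaws, at rest, the moving jaw pressing on it with 8 to 30 N and the stop jaw with at least 7 N, the direction lever still on the closing side, the handle released (contact force between jaw and tube_rack between 8 and 30 N and contact force between stop_jaw and tube_rack above 7 N and angle between the x axis of tube_rack and the y axis of vice, either way round below 0.03 rad and angle between tube_rack's own z axis and vertical below 0.04 rad and value of joint direction_lever above 0.1 rad and linear speed of tube_rack below 0.01 m/s); the robot touches nothing.
It fails at once if the rack is crushed: more than 34 N from the moving jaw (contact force between jaw and tube_rack above 34 N).
It fails at once if the robot touches the rack (contact force between the arm and tube_rack above 1 N).
It fails at once if the robot touches a jaw (contact force between the arm and jaw above 3 N or contact force between the arm and stop_jaw above 3 N).
It fails at once if a bystander dropper bottle is disturbed (distance of any of dropper, dropper_b from where it was at the start of the episode above 0.02 m).
It also fails if it takes over 72 s, if anything falls off the work surface, if the arm or the gripper's body presses on something with over 40 N, if the wrist force passes 120 N, or if a joint passes its speed limit or range.

## Robot

A 6-joint arm with a two-finger parallel gripper is mounted at the origin on a cart in front of the work surface, level with it; the furniture and walls round the work are solid. World frame = base frame: x ahead of the robot, y to its left, z up, the work surface at z = 0. Lengths are in m, angles in rad, forces in N, time in s.
With the tool pointing down it reaches from about 0.3 to 0.775 m from the base axis. Payload 14.6 kg.
Tool frame: the origin (TCP) lies between the finger pads; the fingertips stand 8 mm ahead of it and the grasp point (between the pads) lies 11 mm behind it; x points along the fingers, y is the direction in which the jaws open and shut, and the axes are right-handed (so a half turn about x gives the same grasp; the last joint's range is limited). The gripper opens to 94 mm and grips with 3 to 60 N. Pads are 16 mm wide; open, the fingers measure 119 mm over their backs; the gripper's body (75 mm by 177 mm) begins 78 mm behind the grasp point.
Start: joints at [-1.409, 0.3, 1.521, -0, 1.321, -0.067], TCP at [0.125, -0.536, 0.213] pointing down, gripper open.
Joint ranges: [-3.03, 3.03], [-0.79, 2.21], [0.23, 2.52], [-1.04, 4.18], [0, 3.07], [-2.55, 2.55]. Speed limits (rad/s): [2.22, 2.22, 2.57, 3.14, 3.14, 3.14].

## Interface

Orientations are given as [roll, pitch, yaw] about the fixed x, y, z axes, in that order (R = Rz(yaw) Ry(pitch) Rx(roll)).
In Python, from station import ctrl gives the robot as it stands.
- The arm moves only by the shell command python3 -m creep 'ROWS' [FORCE]. ROWS is a JSON object of lists of equal length, an entry for each row: "hand": the closure, from -1 (fully open) to 1 (shut); "slide": the shift along the tool's x, y, z in m, a list of three; "spin": the turn about the tool's x in degrees. A call has 1 to 12 rows; each row is the pose to reach, as a shift and turn from the pose commanded when the call began, along the tool's axes at that moment; what a row does not reach only later rows make up. A row lasts 1/12 s, in which the tool goes at most 41.7 mm and 7.16 degrees, less where a joint would pass 70% of its speed; a pose out of reach is approached as far as the arm can. A call with a gripper value outside its range is refused whole. The fingers move at their own pace and stop on an object; FORCE is the grip in N (left out, the last holds). Time passes only in rows, so rows that repeat a pose let the fingers close. It gives the time, the measured TCP pose, the force and the opening at its end, in the units of the state.
- ctrl.get_obs(): the state, without advancing time (a new reading comes with each control period).
- ctrl.camera(name): name is "scene" or "top" or "wrist"; returns the picture (400x640x3 uint8, red, green, blue); there is no depth.
- ctrl.calibration(name): a dict with "K" (3x3 intrinsics, pixels), "R" (3x3) and "t" (3): a world point X has camera coordinates R X + t. Camera axes: x right, y down, z forward; pixel columns grow to the right and rows downward; lengths in m; the calibration is good to about 2 mm. A picture is of the moment at which its call begins: read the wrist's pose just before it. calibration takes no time and is no camera call; for the wrist camera it gives the pose at the moment of the call.
- ctrl.hand_in(): hands the job in, once; it reports no verdict.
The state is a dict: "time_s": time; "qpos": joint angles; "joint_vel": joint speeds; "tau": joint torques, N m; "ee_pos": TCP position; "eef_rot": TCP orientation; "force": force on the tool from outside, world axes, zero at the start; "moment": the same for the moment, N m; "grip_width": finger opening in m.
Only numpy, scipy, OpenCV 4.12 (cv2) and the standard library are available. Lean on these libraries where they do the work, as an engineer would, in place of code of your own. Each camera call takes 0.05 s, during which the arm holds its last target.

## Working session

There is one attempt and no reset: what is moved stays moved. The work goes in short steps, Python scripts to look and compute and a shell command to move; the robot and the scene stay as the last step left them, time stands still between calls to the robot, and variables do not carry over. Pictures are saved under pics/ and viewed, and the job is handed in when it is done.

```bash
ls; mkdir -p pics
python3 - <<'E'
from station import ctrl
import cv2
o=ctrl.get_obs()
for k,v in o.items(): print(k,v)
for n in ["scene","top"]:
    im=ctrl.camera(n); cv2.imwrite(f"pics/{n}0.png",im[:,:,::-1])
    c=ctrl.calibration(n); print(n,c)
E
```

```text
pics
time_s 0.0
qpos [-1.40854678e+00  3.00466514e-01  1.52162428e+00  3.81121259e-05
  1.32069806e+00 -6.65795624e-02]
joint_vel [ 0.0012688  -0.00048931  0.00121608 -0.0014088  -0.00064521 -0.00019878]
tau [-1.50225183e-03 -5.31809664e+01 -3.52739096e+01  7.07448344e-02
  2.45594530e-02 -6.55714962e-05]
ee_pos [ 0.12473428 -0.53539129  0.21287057]
eef_rot [-1.66822636  1.56959956  1.70218595]
force [-0.41683417  0.2197624   0.42873097]
moment [ 0.04673884 -0.00034473 -0.01360209]
grip_width 0.09408806921088135
scene {'K': array([[470.10970658,   0.        , 316.01498116],
       [  0.        , 470.10970658, 198.32087968],
       [  0.        ,   0.        ,   1.        ]]), 'R': array([[-0.7972394 , -0.60360348,  0.00849537],
       [-0.30555228,  0.39135638, -0.8680311 ],
       [ 0.52062188, -0.69462438, -0.49643714]]), 't': array([0.47067956, 0.18195521, 1.09687004])}
top {'K': array([[471.13006924,   0.        , 325.96665545],
       [  0.        , 471.13006924, 197.80246424],
       [  0.        ,   0.        ,   1.        ]]), 'R': array([[ 0.01457069, -0.99986304, -0.00784823],
       [-0.98633662, -0.01308454, -0.16422203],
       [ 0.16409685,  0.01013382, -0.98639218]]), 't': array([0.13356093, 0.47944249, 1.41064084])}
```

View pics/scene0.png

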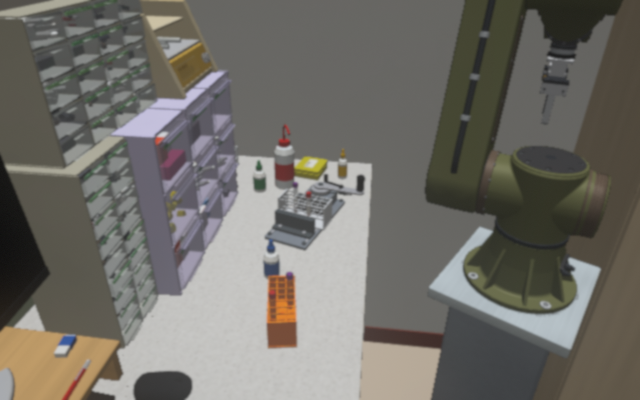

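View pics/top0.png

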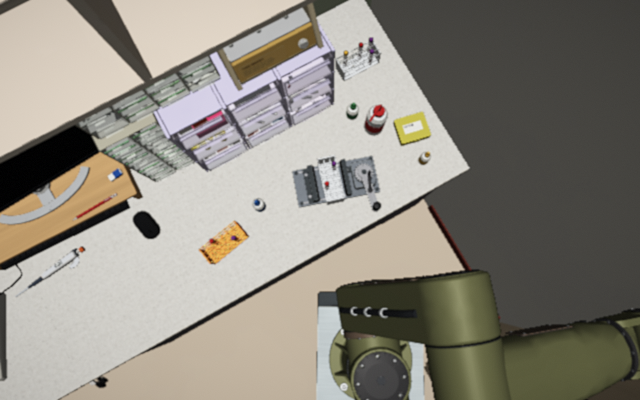

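The top view shows the vice at about (338,180), with the rack between its jaws, the hub at (362,175) and the knob at (376,206). The orange look-alike is at (224,242). The dropper bottles look like (259,204), (352,110) or (425,158). I'll enlarge these.

Run:
```python
import cv2
a=cv2.imread("pics/top0.png")[140:225,280:440]
cv2.imwrite("pics/top0c.png",cv2.resize(a,None,fx=5,fy=5,interpolation=cv2.INTER_CUBIC))
a=cv2.imread("pics/scene0.png")[140:290,235:385]
cv2.imwrite("pics/scene0c.png",cv2.resize(a,None,fx=4,fy=4,interpolation=cv2.INTER_CUBIC))
```

```text
(no output)
```

View pics/top0c.png

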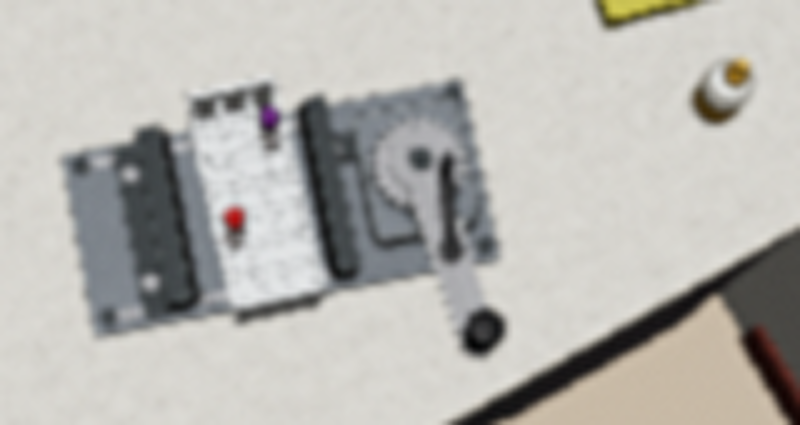

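View pics/scene0c.png

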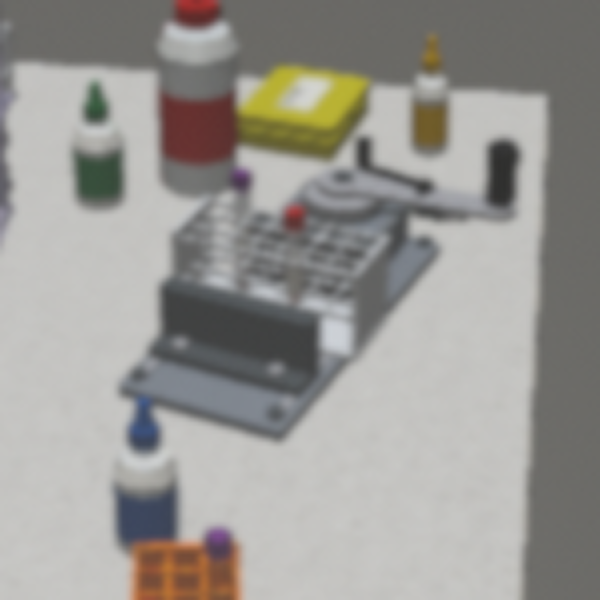

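```bash
cat > h.py <<'E'
import numpy as np, cv2
from station import ctrl
def ray(cal,px):
    K,R,t=cal["K"],cal["R"],cal["t"]
    d=R.T@np.linalg.solve(K,[px[0],px[1],1.]); return -R.T@t,d
def onz(cal,px,z):
    c,d=ray(cal,px); return c+d*(z-c[2])/d[2]
def proj(cal,X):
    p=cal["K"]@(cal["R"]@np.asarray(X)+cal["t"]); return p[:2]/p[2]
def tri(c1,p1,c2,p2):
    a,d=ray(c1,p1);b,e=ray(c2,p2)
    s=np.linalg.lstsq(np.c_[d,-e],b-a,rcond=None)[0]
    P,Q=a+s[0]*d,b+s[1]*e
    return (P+Q)/2,np.linalg.norm(P-Q)
E
python3 - <<'E'
from h import *
T=ctrl.calibration("top");S=ctrl.calibration("scene")
f=lambda u,v:(280+u/5-.4,140+v/5-.4)
g=lambda u,v:(235+u/4-.4,140+v/4-.4)
for n,p,z in [("tl",(65,158),.012),("tr",(460,82),.012),("br",(497,257),.012),("bl",(98,335),.012),("hub",(421,158),.08),("knobtop",(485,326),.122),("tabtop",(446,157),.105),("pivot",(450,250),.085),("jawL",(303,100),.056),("jawR",(330,280),.056),("stopL",(160,130),.06),("stopR",(190,305),.06),("yellow drop top",(740,70),.1),]:
    print(n,onz(T,f(*p),z).round(4))
print("knob tri",tri(T,f(485,326),S,g(503,146)))
print("tab tri",tri(T,f(446,157),S,g(364,140)))
for n,p in [("green",(352,110)),("blue",(259,204))]: print(n,onz(T,p,.08).round(3))
E
```

```text
tl [0.5663 0.2476 0.012 ]
tr [ 0.6191 -0.0028  0.012 ]
br [ 0.5061 -0.0259  0.012 ]
bl [0.4532 0.2239 0.012 ]
hub [0.5539 0.0267 0.08  ]
knobtop [ 0.4453 -0.0074  0.122 ]
tabtop [0.549  0.0137 0.105 ]
pivot [0.4967 0.0097 0.085 ]
jawL [0.595  0.0979 0.056 ]
jawR [0.4825 0.0803 0.056 ]
stopL [0.5739 0.1856 0.06  ]
stopR [0.4653 0.1653 0.06  ]
yellow drop top [ 0.6057 -0.1625  0.1   ]
knob tri (array([ 0.44614382, -0.00762334,  0.11854119]), np.float64(0.0006183927616508713))
tab tri (array([0.54934385, 0.01267009, 0.0992103 ]), np.float64(0.0022304212448644514))
green [0.747 0.063 0.08 ]
blue [0.449 0.34  0.08 ]
```

```bash
cat >> h.py <<'E'
from scipy.spatial.transform import Rotation as Ro
def tool():
    o=ctrl.get_obs(); return o, Ro.from_euler("xyz",o["eef_rot"]).as_matrix()
def to(target,frm=None):
    o,R=tool(); p=np.array(o["ee_pos"]) if frm is None else np.array(frm)
    return (R.T@(np.array(target)-p)).round(4)
yaw=0.208; H=np.array([.5539,.0267])
def knob(a,r=.115): 
    t=yaw+a+np.pi; return H+r*np.array([np.cos(t),np.sin(t)])
vx=np.array([np.cos(yaw),np.sin(yaw)]); vy=np.array([-np.sin(yaw),np.cos(yaw)])
E
python3 - <<'E'
from h import *
o,R=tool(); print(R.round(3)); print("tool y heading",np.arctan2(R[1,1],R[0,1]), "vice y heading",yaw+np.pi/2)
T=ctrl.calibration("top")
f=lambda u,v:(280+u/5-.4,140+v/5-.4)
loc=lambda p: np.array([ (p[:2]-H)@vx,(p[:2]-H)@vy])
for n,p,z in [("stop face L",(172,130),.06),("stop face R",(196,300),.06),("rackTL",(192,98),.081),("rackTR",(272,88),.081),("rackBR",(325,290),.081),("rackBL",(237,308),.081),("jawfront L",(303,100),.056),("jawfrontR",(335,278),.056),("jawbackR",(355,275),.056),("jawbackL",(325,97),.056)]:
    print(n,loc(onz(T,f(*p),z)).round(4))
tab=np.array([.549,.0132]); lev=np.array([np.cos(.297),np.sin(.297)]);perp=np.array([-lev[1],lev[0]])
print("perp",perp)
for d in (-.028,0.,.02): print(d,tab+perp*d, to([*(tab+perp*d),.16]))
E
```

```text
[[-0.     0.227 -0.974]
 [ 0.001 -0.974 -0.227]
 [-1.    -0.001 -0.   ]]
tool y heading -1.3420608496370767 vice y heading 1.7787963267948965
stop face L [0.051  0.1441]
stop face R [-0.0558  0.1497]
rackTL [0.0632 0.1287]
rackTR [0.0599 0.0799]
rackBR [-0.0682  0.073 ]
rackBL [-0.0687  0.1268]
jawfront L [0.0549 0.0612]
jawfrontR [-0.0582  0.064 ]
jawbackR [-0.0587  0.0517]
jawbackL [0.0541 0.0475]
perp [-0.29265287  0.95621875]
-0.028 [ 0.55719428 -0.01357412] [ 0.0534 -0.4102 -0.5396]
0.0 [0.549  0.0132] [ 0.0534 -0.4381 -0.5377]
0.02 [0.54314694 0.03232437] [ 0.0534 -0.4581 -0.5363]
```

```bash
python3 -m creep '{"hand":[1,1,1,1,1,1,1,1,1,1,1,1],"slide":[[0,-0.02,-0.027],[0,-0.044,-0.058],[0,-0.068,-0.09],[0,-0.092,-0.121],[0,-0.116,-0.153],[0,-0.14,-0.184],[0,-0.164,-0.216],[0,-0.188,-0.247],[0,-0.212,-0.279],[0,-0.236,-0.31],[0,-0.26,-0.342],[0,-0.284,-0.374]],"spin":[0,0,0,0,0,0,0,0,0,0,0,0]}' 30
python3 - <<'E'
from h import *
o,R=tool();print(o['ee_pos'],to([.5572,-.0136,.16]), R[:,1])
E
```

```text
time_s: 1.1
ee_pos: [0.4254, -0.1724, 0.2134]
eef_rot: [2.267, 1.571, -0.645]
force: [-0.3, -0.7, -0.5]
grip_width: 0.0173
[ 0.42539389 -0.17235633  0.21344907] [ 0.0534 -0.1247 -0.1644] [ 2.26808059e-01 -9.73939477e-01  1.59717636e-05]
```

```bash
python3 -m creep '{"hand":[1,1,1,1,1,1,1,1],"slide":[[0,-0.023,-0.03],[0.01,-0.047,-0.06],[0.02,-0.07,-0.09],[0.03,-0.093,-0.12],[0.042,-0.11,-0.145],[0.053,-0.125,-0.164],[0.053,-0.125,-0.164],[0.053,-0.125,-0.164]],"spin":[0,0,0,0,0,0,0,0]}'
python3 - <<'E'
from h import *
o,R=tool();print(o['ee_pos'],to([.5572,-.0136,.16]),o['grip_width'],o['force'])
for n in ["wrist","scene"]:
    c=ctrl.calibration(n)
    im=ctrl.camera(n); cv2.imwrite(f"pics/{n}1.png",im[:,:,::-1])
    if n=="wrist": print(c); print(proj(c,[.549,.0132,.105]),proj(c,[.4453,-.0074,.122]),proj(c,[.5539,.0267,.08]))
E
python3 -c "
import cv2
a=cv2.imread('pics/scene1.png')[100:250,255:405]
cv2.imwrite('pics/scene1c.png',cv2.resize(a,None,fx=4,fy=4,interpolation=cv2.INTER_CUBIC))"
```

```text
time_s: 1.77
ee_pos: [0.5558, -0.0145, 0.1593]
eef_rot: [-0.292, 1.569, 3.08]
force: [0.4, 1.0, 0.6]
grip_width: 0.0006
[ 0.55575929 -0.01448933  0.15932056] [-0.0007 -0.0005 -0.0016] 0.000562888408298292 [0.35375672 1.00125566 0.62649564]
{'K': array([[277.30429121,   0.        , 322.06195184],
       [  0.        , 277.30429121, 203.12764049],
       [  0.        ,   0.        ,   1.        ]]), 'R': array([[ 2.29044425e-01, -9.73415767e-01, -6.29848987e-04],
       [-9.34464290e-01, -2.20060271e-01,  2.79910642e-01],
       [-2.72608037e-01, -6.35234009e-02, -9.60025852e-01]]), 't': array([-0.1405997 ,  0.50262767,  0.49036681])}
[289.85042355 221.79439636] [287.46528791 337.52394545] [279.783955   204.77011274]
```

View pics/wrist1.png

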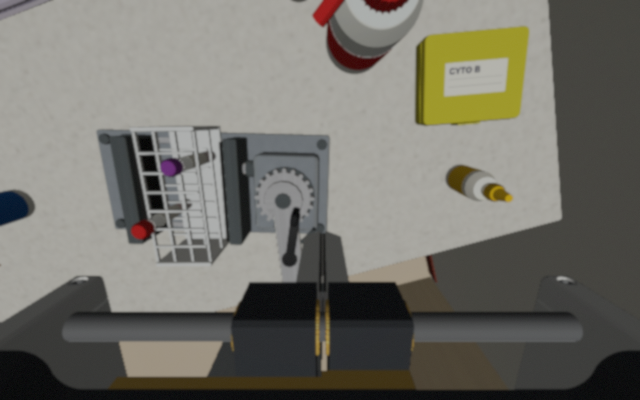

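View pics/scene1c.png

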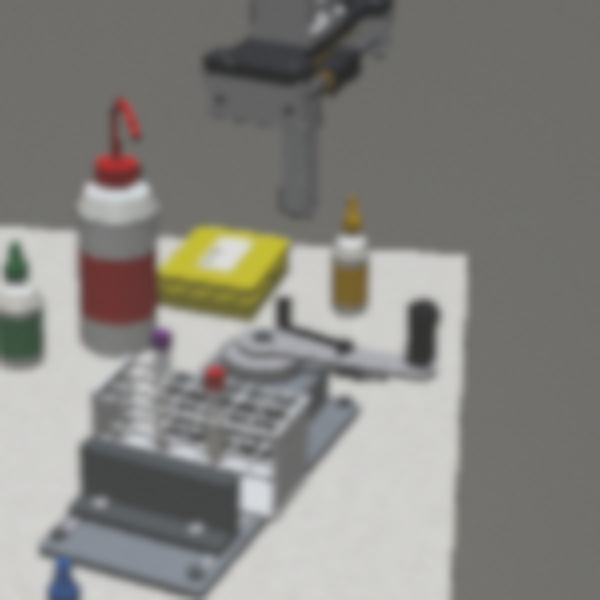

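```bash
python3 -c "
import cv2
a=cv2.imread('pics/wrist1.png')[120:290,220:360]
cv2.imwrite('pics/wrist1c.png',cv2.resize(a,None,fx=4,fy=3.5,interpolation=cv2.INTER_CUBIC) if 0 else cv2.resize(a,(560,595)))"
```

```text
(no output)
```

View pics/wrist1c.png

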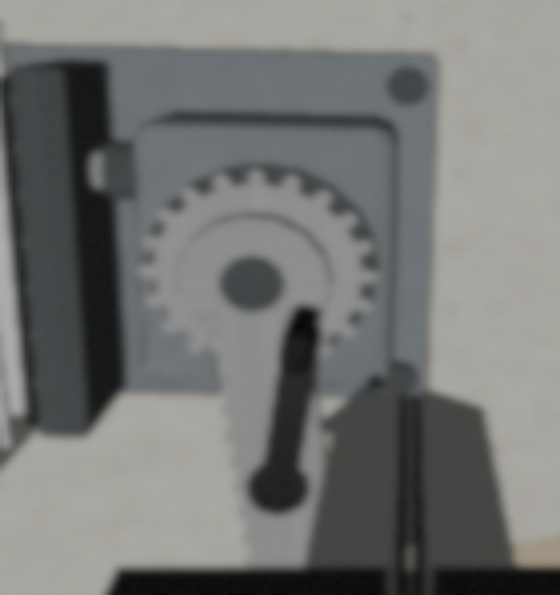

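Run:
```python
from h import *
c=ctrl.calibration("wrist"); print(-c["R"].T@c["t"])
f=lambda u,v:(220+u/4-.4,120+v/3.5-.4)
for n,p,z in [("hub",(252,284),.08),("hub85",(252,284),.085),("tabtop",(297,352),.105),("tabbase",(308,315),.08),("pivot",(278,488),.083),("base tr",(437,52),.012),("bar at bottom", (279,560),.0725),("housing TR",(395,122),.05),("housing TL",(137,122),.05)]:
    print(n,onz(c,f(*p),z).round(4))
o,R=tool();print(o['ee_pos'])
# fingertip check
print(proj(c,np.array(o['ee_pos'])+[0,0,-.008]), (407,395), f(407,395))
```

```text
[0.63515756 0.00346849 0.33146622]
hub [0.5581 0.0236 0.08  ]
hub85 [0.5597 0.0232 0.085 ]
tabtop [0.5508 0.0089 0.105 ]
tabbase [0.5526 0.009  0.08  ]
pivot [0.5016 0.0058 0.083 ]
base tr [ 0.6248 -0.0068  0.012 ]
bar at bottom [0.4724 0.001  0.0725]
housing TR [6.046e-01 1.000e-04 5.000e-02]
housing TL [0.5899 0.0633 0.05  ]
[ 0.55567942 -0.01579471  0.16064156]
[323.05289634 244.24988532] (407, 395) (321.35, 232.45714285714286)
```

```bash
python3 -m creep '{"hand":[1,1,1,1],"slide":[[0.03,0,0],[0.055,0,0],[0.065,0,0],[0.065,0,0]],"spin":[0,0,0,0]}'; python3 -m creep '{"hand":[1,1,1,1,1,1],"slide":[[0,-0.004,0],[0,-0.008,0],[0,-0.012,0],[0,-0.016,0],[0,-0.02,0],[0,-0.02,0]],"spin":[0,0,0,0,0,0]}'
python3 - <<'E'
from h import *
o,R=tool();print(o['ee_pos'],o['force'])
cv2.imwrite('pics/wrist2c.png',cv2.resize(ctrl.camera("wrist")[120:290,220:360,::-1],(560,680)))
E
```

```text
time_s: 2.2
ee_pos: [0.5548, -0.016, 0.094]
eef_rot: [-0.32, 1.568, 3.049]
force: [-0.1, 0.5, 1.4]
grip_width: 0.0002
time_s: 2.7
ee_pos: [0.5514, 0.005, 0.0959]
eef_rot: [3.071, 1.57, 0.159]
force: [0.4, 0.0, -0.7]
grip_width: 0.0002
[0.55135571 0.00499087 0.09589382] [ 0.41051856  0.03850629 -0.72508916]
```

View pics/wrist2c.png

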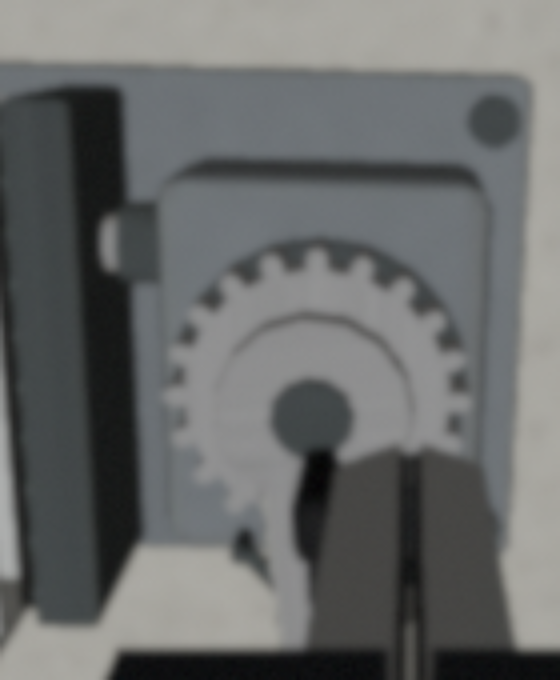

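The finger touches the tab at about (315,480) in the crop. I'll push further.

```bash
python3 -m creep '{"hand":[1,1,1,1,1],"slide":[[0,-0.003,0],[0,-0.006,0],[0,-0.009,0],[0,-0.012,0],[0,-0.012,0]],"spin":[0,0,0,0,0]}'
python3 - <<'E'
from h import *
o,R=tool();print(o['ee_pos'],o['force'])
cv2.imwrite('pics/wrist3c.png',cv2.resize(ctrl.camera("wrist")[120:290,220:360,::-1],(560,680)))
E
```

```text
time_s: 3.17
ee_pos: [0.5486, 0.0164, 0.0954]
eef_rot: [-0.925, 1.571, 2.446]
force: [0.1, -0.7, 0.8]
grip_width: -0.0
[0.54856155 0.01641209 0.09542525] [ 0.08562533 -0.7495266   0.80673266]
```

View pics/wrist3c.png

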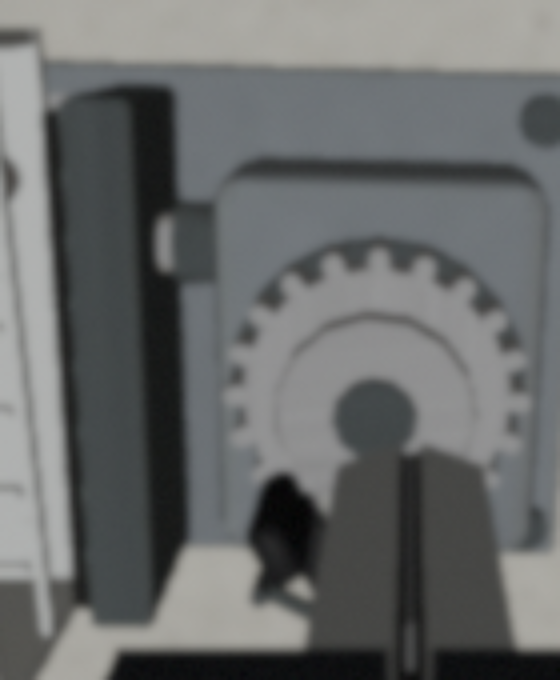

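```bash
python3 -m creep '{"hand":[1,1,1,1,1],"slide":[[0,0.005,0],[-0.03,0.01,0],[-0.065,0.01,0],[-0.075,0.01,0],[-0.075,0.01,0]],"spin":[0,0,0,0,0]}'
python3 - <<'E'
from h import *
o,R=tool();print(o['ee_pos'],o['force'])
cv2.imwrite('pics/wrist4c.png',cv2.resize(ctrl.camera("wrist")[120:290,200:360,::-1],(640,680)))
cv2.imwrite('pics/top4c.png',cv2.resize(ctrl.camera("top")[140:225,280:440,::-1],(800,425),interpolation=cv2.INTER_CUBIC))
cv2.imwrite('pics/scene4c.png',cv2.resize(ctrl.camera("scene")[140:290,255:405,::-1],(600,600),interpolation=cv2.INTER_CUBIC))
E
```

```text
time_s: 3.63
ee_pos: [0.5522, 0.0056, 0.1733]
eef_rot: [2.85, 1.566, -0.063]
force: [0.4, 0.0, 0.2]
grip_width: 0.0006
[0.55224726 0.00562777 0.17334141] [0.35860793 0.00359708 0.18362339]
```

View pics/wrist4c.png

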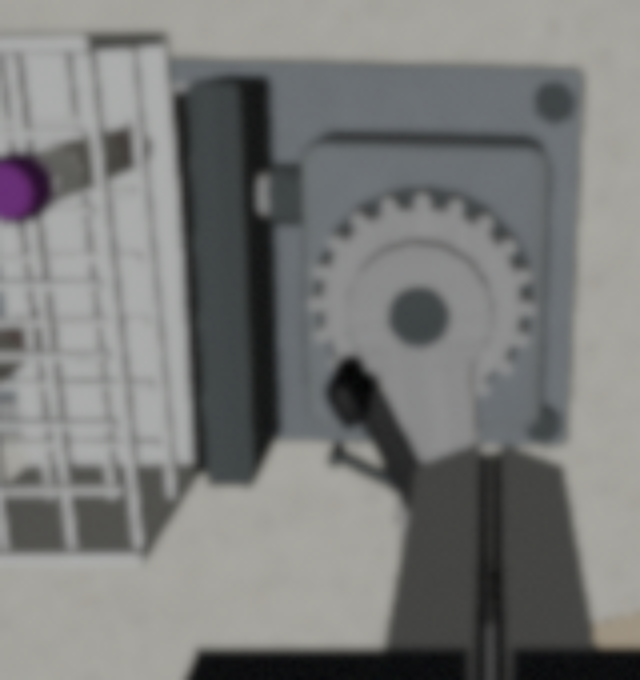

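View pics/top4c.png

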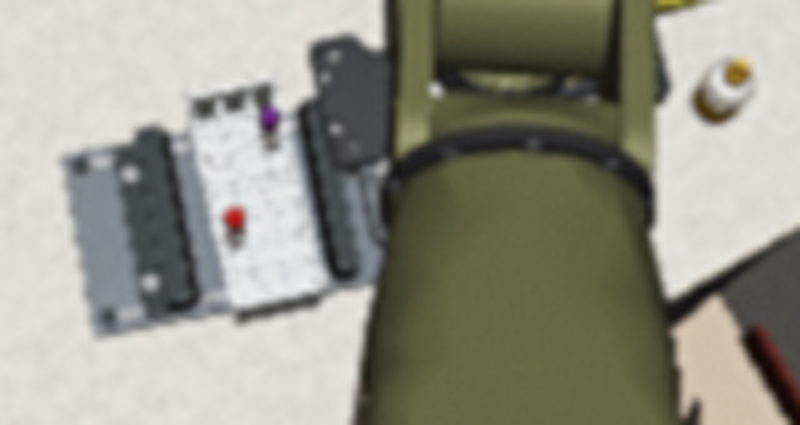

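View pics/scene4c.png

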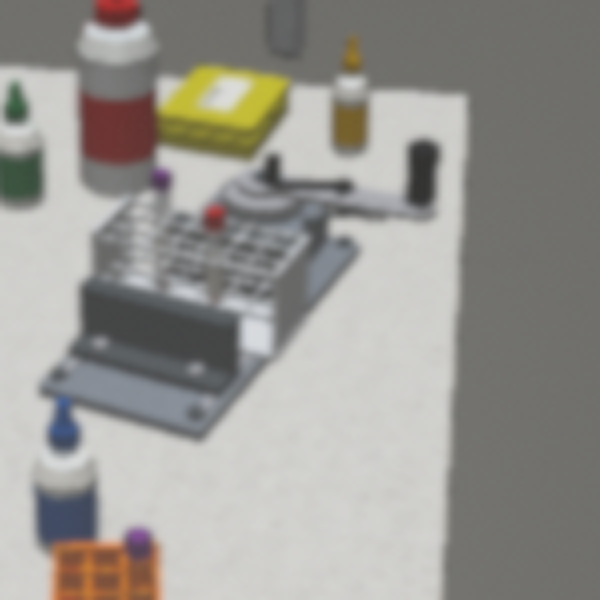

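Run:
```python
from h import *
print(to([.4465,-.0085,.165]))
```

```text
[ 0.0041 -0.0094  0.1044]
```

```bash
python3 -m creep '{"hand":[-0.2,-0.2,-0.2,-0.2,-0.2,-0.2,-0.2,-0.2],"slide":[[0,-0.003,0.02],[0,-0.005,0.045],[0,-0.007,0.07],[0,-0.01,0.09],[0.006,-0.01,0.105],[0.006,-0.01,0.105],[0.006,-0.01,0.105],[0.006,-0.01,0.105]],"spin":[0,0,0,0,0,0,0,0]}'
python3 - <<'E'
from h import *
o,R=tool();print(o['ee_pos'],o['grip_width'],to([.4465,-.0085,.165]))
c=ctrl.calibration("wrist");cv2.imwrite('pics/wrist5.png',ctrl.camera("wrist")[:,:,::-1])
print(proj(c,[.4465,-.0085,.122]))
cv2.imwrite('pics/scene5c.png',cv2.resize(ctrl.camera("scene")[100:250,255:405,::-1],(600,600),interpolation=cv2.INTER_CUBIC))
E
```

```text
time_s: 4.45
ee_pos: [0.447, -0.0079, 0.1641]
eef_rot: [-0.363, 1.57, 3.007]
force: [-0.4, 0.2, 0.7]
grip_width: 0.0505
[ 0.44697206 -0.00788938  0.16406286] 0.050524542852478926 [-0.0009  0.0005  0.0006]
[323.50638931 227.4390962 ]
```

View pics/wrist5.png

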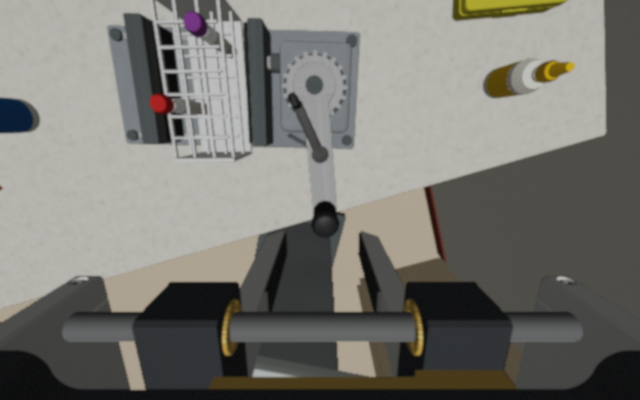

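View pics/scene5c.png

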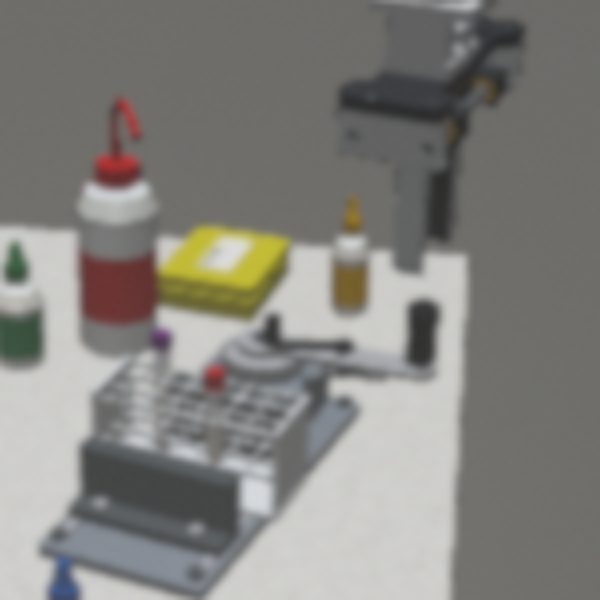

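```bash
python3 -m creep '{"hand":[-0.2,-0.2,-0.2,-0.2,1,1,1,1,1,1],"slide":[[0.03,0.001,-0.001],[0.06,0.001,-0.001],[0.075,0.001,-0.001],[0.075,0.001,-0.001],[0.075,0.001,-0.001],[0.075,0.001,-0.001],[0.075,0.001,-0.001],[0.075,0.001,-0.001],[0.075,0.001,-0.001],[0.075,0.001,-0.001]],"spin":[0,0,0,0,0,0,0,0,0,0]}' 30
python3 - <<'E'
from h import *
o,R=tool();print(o['ee_pos'],o['grip_width'],o['force'])
E
```

```text
time_s: 5.38
ee_pos: [0.448, -0.0088, 0.0901]
eef_rot: [2.696, 1.569, -0.217]
force: [0.7, -0.3, 4.7]
grip_width: 0.0232
[ 0.44802658 -0.00880382  0.0900917 ] 0.02324702324007772 [ 0.66522044 -0.29840757  4.72079512]
```

Run:
```python
from h import *
# wrist calibration shifted back to pose of wrist5 : ee (.447,-.0079,.1641); now (.448,-.0088,.0901)
c=ctrl.calibration("wrist"); R=c["R"]; C=-R.T@c["t"]+np.array([.447-.448,-.0079+.0088,.1641-.0901])
c=dict(c,t=-R@C)
for n,p,z in [("hub",(314,85),.08),("knob",(325.5,226),.122),("pivot",(320,154),.083),("tl",(110,24),.012),("tr",(361,31),.012),("br",(354,150),.012),("bl",(128,143),.012)]: print(n,onz(c,p,z).round(4))
h=onz(c,(314,85),.08)[:2];k=onz(c,(325.5,226),.122)[:2];print(np.linalg.norm(h-k),np.arctan2(*(h-k)[::-1]))
a=cv2.imread('pics/wrist5.png')[0:180,100:380];cv2.imwrite('pics/wrist5c.png',cv2.resize(a,None,fx=2.8,fy=2.8,interpolation=cv2.INTER_CUBIC))
```

```text
hub [0.5553 0.0251 0.08  ]
knob [ 0.4482 -0.0098  0.122 ]
pivot [0.5   0.007 0.083]
tl [0.572  0.2444 0.012 ]
tr [ 0.6242 -0.007   0.012 ]
br [ 0.5059 -0.0312  0.012 ]
bl [0.4549 0.2218 0.012 ]
0.11259998957784324 0.31526670425085485
```

View pics/wrist5c.png

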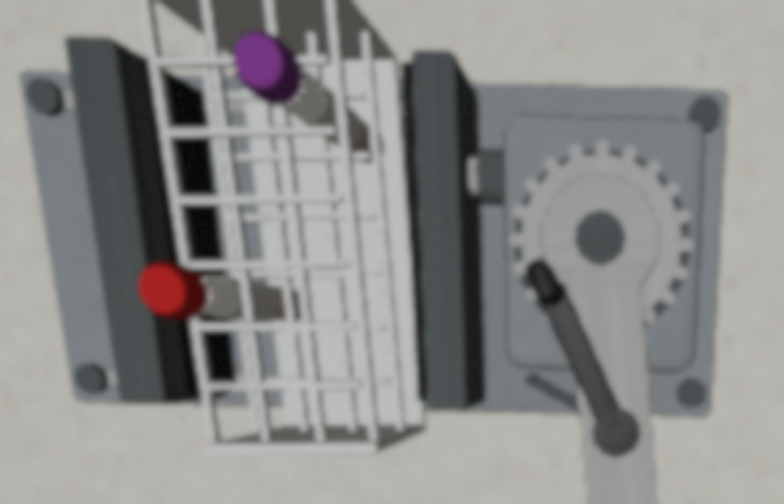

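```bash
cat > f.py <<'E'
from h import *
o,R=tool(); F=R.T@np.array(o["force"])
p=np.array(o["ee_pos"])[:2]; C=np.array([.5575,.0263]); d=C-p
psi=np.arctan2(d[1],d[0])-.229
print("t %.2f psi %.3f r %.4f F_tool x/y/z %s tang %.2f rad %.2f z %.4f w %.4f"%(o["time_s"],psi,np.linalg.norm(d),F.round(2),F[1]*np.cos(psi)-F[2]*np.sin(psi),F[2]*np.cos(psi)+F[1]*np.sin(psi),o["ee_pos"][2],o["grip_width"]))
E
python3 f.py; python3 -m creep '{"hand":[1,1,1,1],"slide":[[0,0.0035,-0.0004],[0,0.007,-0.0008],[0,0.010,-0.0013],[0,0.0137,-0.0019]],"spin":[0,0,0,0]}' >/dev/null; python3 f.py;python3 -m creep '{"hand":[1,1,1,1],"slide":[[0,0.0034,-0.0008],[0,0.0067,-0.0016],[0,0.010,-0.0026],[0,0.0133,-0.0036]],"spin":[0,0,0,0]}'>/dev/null; python3 f.py
```

```text
t 5.38 psi 0.081 r 0.1150 F_tool x/y/z [-4.72  0.44 -0.59] tang 0.49 rad -0.55 z 0.0901 w 0.0232
t 5.72 psi 0.203 r 0.1151 F_tool x/y/z [-5.5  -1.08  1.39] tang -1.34 rad 1.14 z 0.0900 w 0.0227
t 6.05 psi 0.316 r 0.1152 F_tool x/y/z [-10.8   -8.71   4.51] tang -9.68 rad 1.58 z 0.0900 w 0.0229
```

```bash
python3 -m creep '{"hand":[1,1,1,1,1],"slide":[[0,0.0033,-0.0011],[0,0.0065,-0.0023],[0,0.0097,-0.0037],[0,0.0128,-0.0051],[0,0.0128,-0.0051]],"spin":[0,0,0,0,0]}' >/dev/null; python3 f.py
python3 - <<'E'
from h import *
im=ctrl.camera("wrist")[:,:,::-1];cv2.imwrite('pics/wrist6c.png',cv2.resize(im[0:200,60:400],None,fx=2.3,fy=2.3,interpolation=cv2.INTER_CUBIC))
E
```

```text
t 6.47 psi 0.437 r 0.1153 F_tool x/y/z [-10.03  -5.92   4.86] tang -7.42 rad 1.89 z 0.0899 w 0.0230
```

View pics/wrist6c.png

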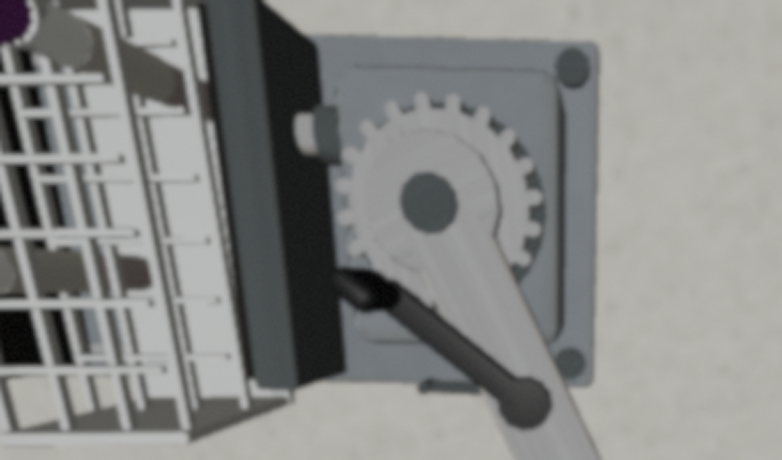

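```bash
python3 -m creep '{"hand":[1,1,1,1,1,1,1,1,1],"slide":[[0,-0.0128,0.0051],[0,-0.0261,0.0087],[0,-0.0398,0.0106],[0,-0.0536,0.0109],[0,-0.0673,0.0095],[0,-0.0808,0.0065],[0,-0.0916,0.0027],[0,-0.1011,-0.0015],[0,-0.1011,-0.0015]],"spin":[0,0,0,0,0,0,0,0,0]}' ; python3 f.py
python3 - <<'E'
from h import *
im=ctrl.camera("wrist")[:,:,::-1];cv2.imwrite('pics/wrist7c.png',cv2.resize(im[0:200,200:540],None,fx=2.3,fy=2.3,interpolation=cv2.INTER_CUBIC))
E
```

```text
time_s: 7.27
ee_pos: [0.4465, 0.0548, 0.09]
eef_rot: [2.992, 1.569, 0.08]
force: [4.0, -0.4, 6.8]
grip_width: 0.0228
t 7.27 psi -0.481 r 0.1146 F_tool x/y/z [-6.77  1.36 -3.84] tang -0.57 rad -4.03 z 0.0900 w 0.0228
```

View pics/wrist7c.png

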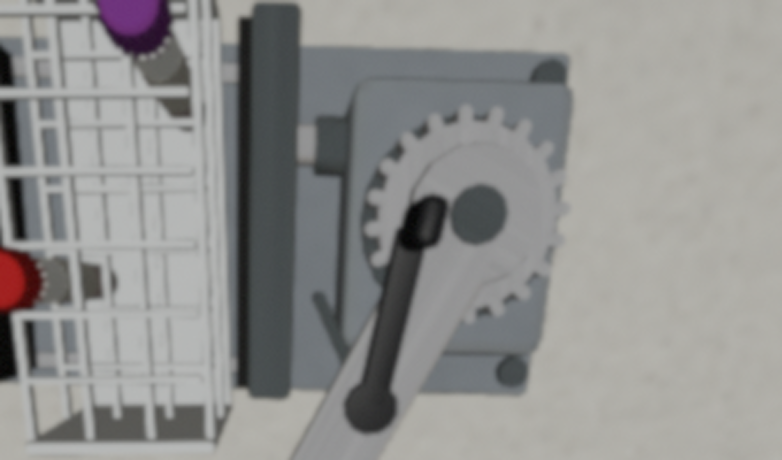

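```bash
python3 -m creep '{"hand":[1,1,1,1,1],"slide":[[0,0.0052,0.0025],[0,0.0116,0.0051],[0,0.0181,0.0073],[0,0.0247,0.0092],[0,0.0315,0.0106]],"spin":[0,0,0,0,0]}' >/dev/null ; python3 f.py;python3 -m creep '{"hand":[1,1,1,1],"slide":[[0,0.0068,0.0010],[0,0.0137,0.0017],[0,0.0206,0.0019],[0,0.0206,0.0019]],"spin":[0,0,0,0]}' >/dev/null ; python3 f.py
python3 - <<'E'
from h import *
im=ctrl.camera("wrist")[:,:,::-1];cv2.imwrite('pics/wrist8c.png',cv2.resize(im[0:200,100:440],None,fx=2.3,fy=2.3,interpolation=cv2.INTER_CUBIC))
E
```

```text
t 7.73 psi -0.180 r 0.1149 F_tool x/y/z [-7.42 -8.53 -4.07] tang -9.12 rad -2.48 z 0.0900 w 0.0230
t 8.07 psi 0.004 r 0.1150 F_tool x/y/z [-8.66 -6.69 -2.16] tang -6.68 rad -2.19 z 0.0900 w 0.0230
```

View pics/wrist8c.png

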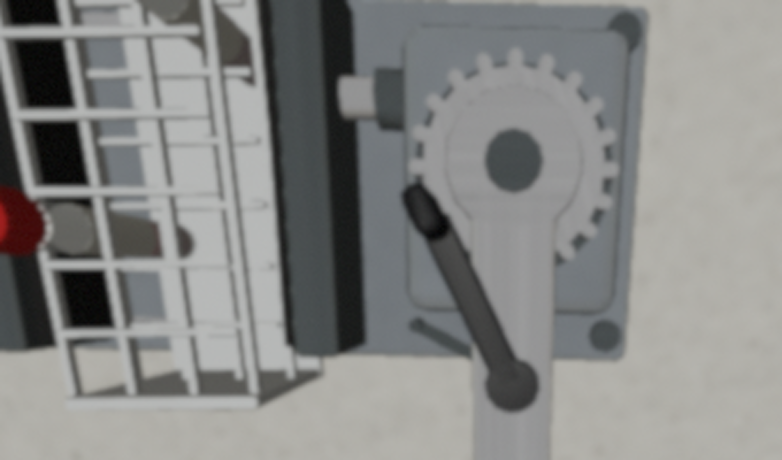

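```bash
python3 -m creep '{"hand":[1,1,1],"slide":[[0,0.0035,-0.0001],[0,0.0069,-0.0002],[0,0.0104,-0.0005]],"spin":[0,0,0]}' >/dev/null ; python3 f.py;python3 -m creep '{"hand":[1,1,1],"slide":[[0,0.0034,-0.0003],[0,0.0068,-0.0008],[0,0.0102,-0.0014]],"spin":[0,0,0]}' >/dev/null ; python3 f.py
python3 -m creep '{"hand":[1,1],"slide":[[0,0.0034,-0.0007],[0,0.0067,-0.0014]],"spin":[0,0]}' >/dev/null ; python3 f.py
python3 - <<'E'
from h import *
im=ctrl.camera("scene")[:,:,::-1];cv2.imwrite('pics/scene9c.png',cv2.resize(im[140:290,255:405],None,fx=4,fy=4,interpolation=cv2.INTER_CUBIC))
im=ctrl.camera("top")[:,:,::-1];cv2.imwrite('pics/top9c.png',cv2.resize(im[140:225,280:440],None,fx=5,fy=5,interpolation=cv2.INTER_CUBIC))
E
```

```text
t 8.37 psi 0.087 r 0.1152 F_tool x/y/z [-12.52 -10.06  -0.29] tang -10.00 rad -1.16 z 0.0899 w 0.0227
t 8.62 psi 0.176 r 0.1152 F_tool x/y/z [-11.61 -10.46   0.85] tang -10.45 rad -1.00 z 0.0899 w 0.0228
t 8.78 psi 0.235 r 0.1153 F_tool x/y/z [-11.74 -10.1    0.57] tang -9.95 rad -1.80 z 0.0899 w 0.0227
```

View pics/scene9c.png

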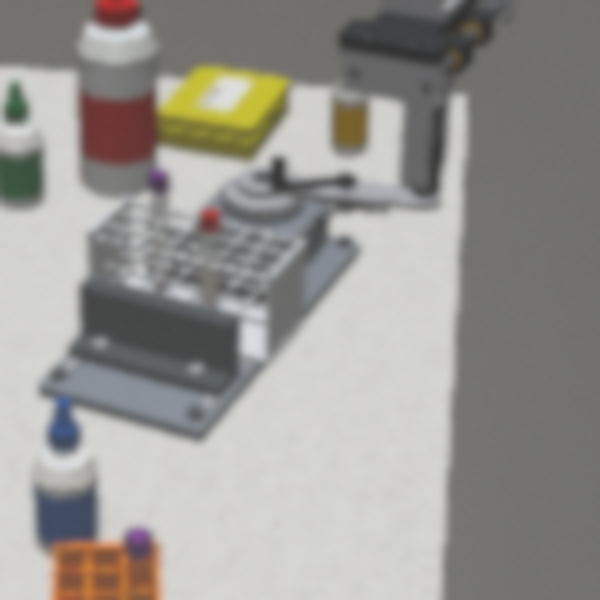

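View pics/top9c.png

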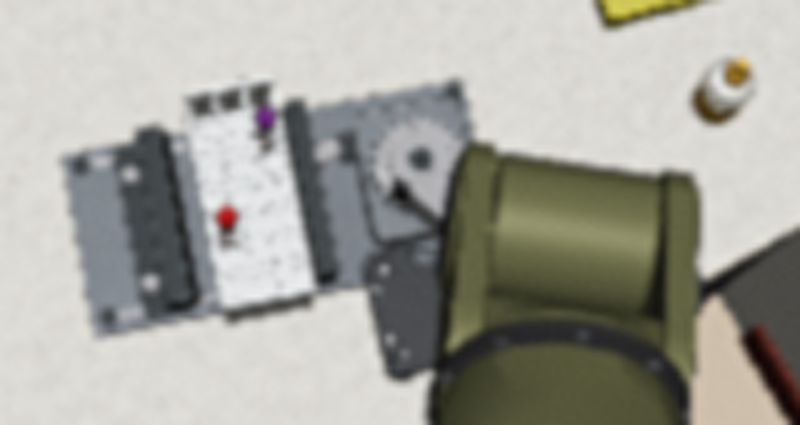

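```bash
python3 -m creep '{"hand":[1,1,1],"slide":[[0,0.0034,-0.0008],[0,0.0067,-0.0018],[0,0.01,-0.0029]],"spin":[0,0,0]}' >/dev/null ; python3 f.py;python3 -m creep '{"hand":[1,1,1,1],"slide":[[0,0.0032,-0.0012],[0,0.0064,-0.0025],[0,0.0096,-0.0038],[0,0.0117,-0.0047]],"spin":[0,0,0,0]}' >/dev/null ; python3 f.py
python3 - <<'E'
from h import *
im=ctrl.camera("wrist")[:,:,::-1];cv2.imwrite('pics/wrist10.png',im)
im=ctrl.camera("top")[:,:,::-1];cv2.imwrite('pics/top10c.png',cv2.resize(im[150:215,285:375],None,fx=8,fy=8,interpolation=cv2.INTER_CUBIC))
E
```

```text
t 9.13 psi 0.325 r 0.1154 F_tool x/y/z [-12.93 -10.18   2.15] tang -10.34 rad -1.21 z 0.0899 w 0.0229
t 9.47 psi 0.435 r 0.1155 F_tool x/y/z [-13.87  -9.78   2.2 ] tang -9.80 rad -2.12 z 0.0899 w 0.0231
```

View pics/wrist10.png

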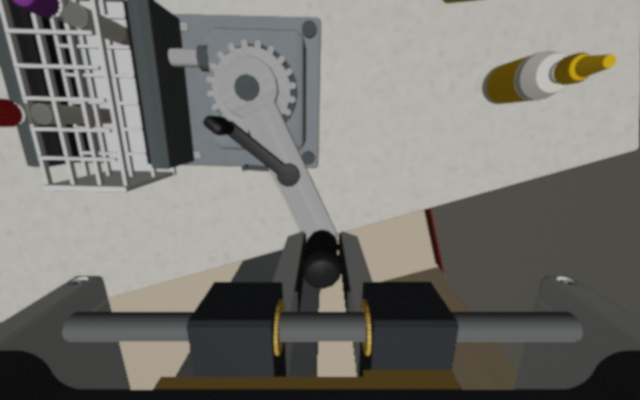

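View pics/top10c.png

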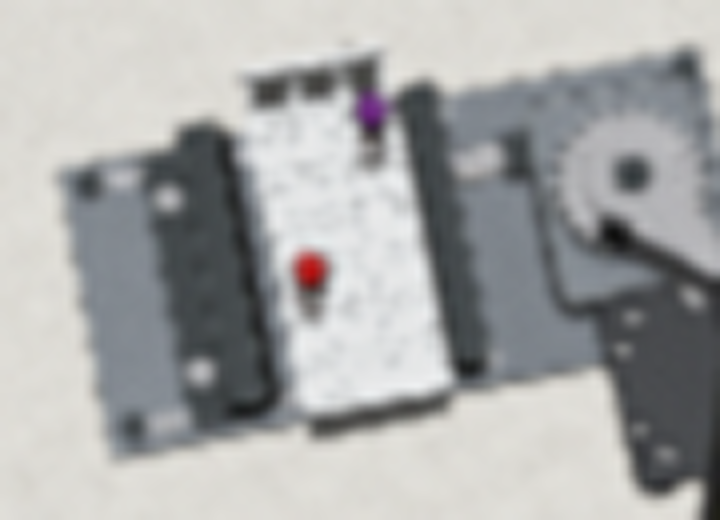

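```bash
python3 -m creep '{"hand":[1,1,1,1,1,1,1,1,1],"slide":[[0,-0.0128,0.0051],[0,-0.0261,0.0087],[0,-0.0398,0.0106],[0,-0.0536,0.0109],[0,-0.0673,0.0095],[0,-0.0808,0.0065],[0,-0.0916,0.0027],[0,-0.1011,-0.0015],[0,-0.1011,-0.0015]],"spin":[0,0,0,0,0,0,0,0,0]}' >/dev/null; python3 f.py
python3 -m creep '{"hand":[1,1,1],"slide":[[0,0.0036,0.0017],[0,0.0072,0.0034],[0,0.0108,0.0048]],"spin":[0,0,0]}' >/dev/null ; python3 f.py
python3 -m creep '{"hand":[1,1],"slide":[[0,0.004,0.0014],[0,0.008,0.0028]],"spin":[0,0]}' >/dev/null ; python3 f.py
```

```text
t 10.32 psi -0.478 r 0.1146 F_tool x/y/z [-6.9   3.25 -3.95] tang 1.08 rad -5.00 z 0.0900 w 0.0227
t 10.57 psi -0.364 r 0.1147 F_tool x/y/z [-6.73  0.47 -2.81] tang -0.56 rad -2.80 z 0.0900 w 0.0223
t 10.73 psi -0.289 r 0.1148 F_tool x/y/z [-6.19 -0.2  -3.46] tang -1.18 rad -3.26 z 0.0900 w 0.0223
```

```bash
python3 -m creep '{"hand":[1,1],"slide":[[0,0.0035,0.001],[0,0.007,0.0019]],"spin":[0,0]}' >/dev/null ; python3 f.py
python3 -m creep '{"hand":[1,1],"slide":[[0,0.0035,0.0007],[0,0.007,0.0014]],"spin":[0,0]}' >/dev/null ; python3 f.py
python3 -m creep '{"hand":[1,1],"slide":[[0,0.0025,0.0004],[0,0.005,0.0007]],"spin":[0,0]}' >/dev/null ; python3 f.py
python3 -m creep '{"hand":[1,1],"slide":[[0,0.0025,0.0002],[0,0.005,0.0004]],"spin":[0,0]}' >/dev/null ; python3 f.py
```

```text
t 10.90 psi -0.229 r 0.1149 F_tool x/y/z [-7.94 -7.27 -5.05] tang -8.22 rad -3.27 z 0.0900 w 0.0228
t 11.07 psi -0.171 r 0.1149 F_tool x/y/z [-8.57 -8.25 -4.73] tang -8.93 rad -3.26 z 0.0900 w 0.0228
t 11.23 psi -0.128 r 0.1149 F_tool x/y/z [ -8.94 -10.46  -3.54] tang -10.83 rad -2.18 z 0.0900 w 0.0223
t 11.40 psi -0.085 r 0.1149 F_tool x/y/z [-9.65 -9.03 -1.84] tang -9.15 rad -1.06 z 0.0900 w 0.0226
```

Run:
```python
from h import *
im=ctrl.camera("wrist")[:,:,::-1];cv2.imwrite('pics/wrist11.png',cv2.resize(im[0:220,0:400],None,fx=2,fy=2))
im=ctrl.camera("top")[:,:,::-1];cv2.imwrite('pics/top11c.png',cv2.resize(im[150:215,285:375],None,fx=8,fy=8,interpolation=cv2.INTER_CUBIC))
```

```text
(no output)
```

View pics/wrist11.png

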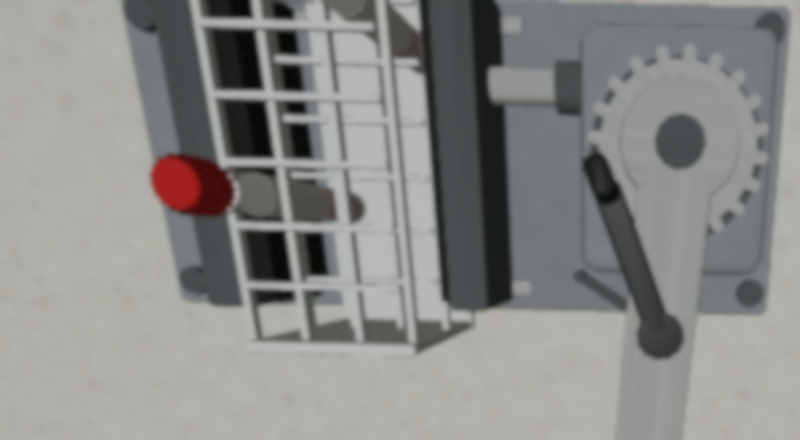

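View pics/top11c.png

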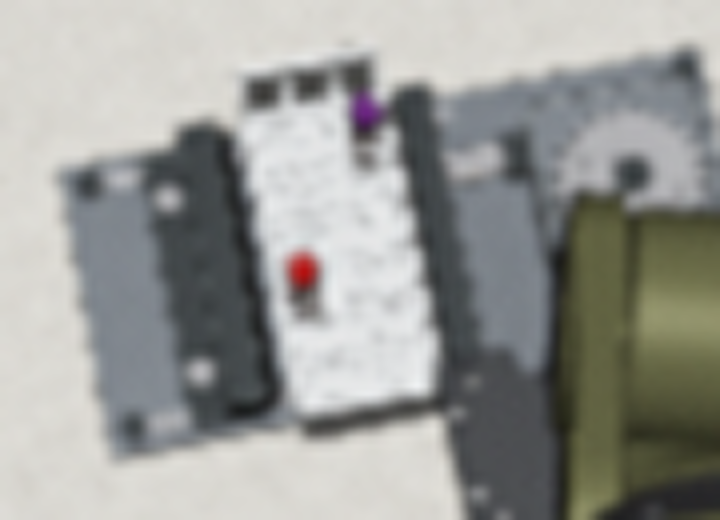

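```bash
python3 -m creep '{"hand":[1,1],"slide":[[0,0.0015,0.0001],[0,0.003,0.0002]],"spin":[0,0]}' >/dev/null ; python3 f.py
python3 -m creep '{"hand":[1,1],"slide":[[0,0.001,0.0001],[0,0.002,0.0001]],"spin":[0,0]}' >/dev/null ; python3 f.py
python3 -m creep '{"hand":[1,1],"slide":[[0,0.001,0],[0,0.002,0]],"spin":[0,0]}' >/dev/null ; python3 f.py
python3 -m creep '{"hand":[1,1],"slide":[[0,0.001,0],[0,0.002,0]],"spin":[0,0]}' >/dev/null ; python3 f.py
```

```text
t 11.67 psi -0.059 r 0.1150 F_tool x/y/z [-9.39 -9.11 -3.03] tang -9.27 rad -2.48 z 0.0899 w 0.0229
t 11.83 psi -0.042 r 0.1150 F_tool x/y/z [-9.99 -8.75 -2.2 ] tang -8.84 rad -1.83 z 0.0899 w 0.0225
t 12.00 psi -0.025 r 0.1150 F_tool x/y/z [-11.38  -9.53  -0.56] tang -9.54 rad -0.32 z 0.0899 w 0.0225
t 12.17 psi -0.008 r 0.1150 F_tool x/y/z [-10.7  -10.06  -0.81] tang -10.06 rad -0.74 z 0.0899 w 0.0225
```

```bash
python3 -m creep '{"hand":[1,1],"slide":[[0,0.001,0],[0,0.002,0]],"spin":[0,0]}' >/dev/null ; python3 f.py
python3 -m creep '{"hand":[1,1],"slide":[[0,0.001,0],[0,0.002,0]],"spin":[0,0]}' >/dev/null ; python3 f.py
python3 -m creep '{"hand":[1,1],"slide":[[0,0.001,0],[0,0.002,0]],"spin":[0,0]}' >/dev/null ; python3 f.py
```

```text
t 12.33 psi 0.010 r 0.1151 F_tool x/y/z [-10.92 -10.12  -0.2 ] tang -10.11 rad -0.29 z 0.0899 w 0.0227
t 12.50 psi 0.027 r 0.1151 F_tool x/y/z [-10.9  -10.53  -0.92] tang -10.50 rad -1.21 z 0.0899 w 0.0226
t 12.67 psi 0.045 r 0.1151 F_tool x/y/z [-10.4   -9.6   -1.65] tang -9.52 rad -2.08 z 0.0899 w 0.0226
```

Run:
```python
from h import *
im=ctrl.camera("wrist")[:,:,::-1];cv2.imwrite('pics/wrist12.png',cv2.resize(im[0:220,0:400],None,fx=2,fy=2))
im=ctrl.camera("top")[:,:,::-1];cv2.imwrite('pics/top12c.png',cv2.resize(im[150:215,285:375],None,fx=8,fy=8,interpolation=cv2.INTER_CUBIC))
```

```text
(no output)
```

View pics/wrist12.png

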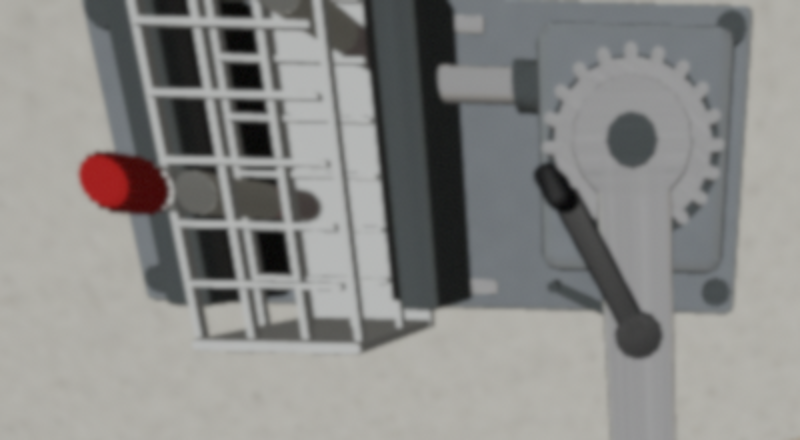

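View pics/top12c.png

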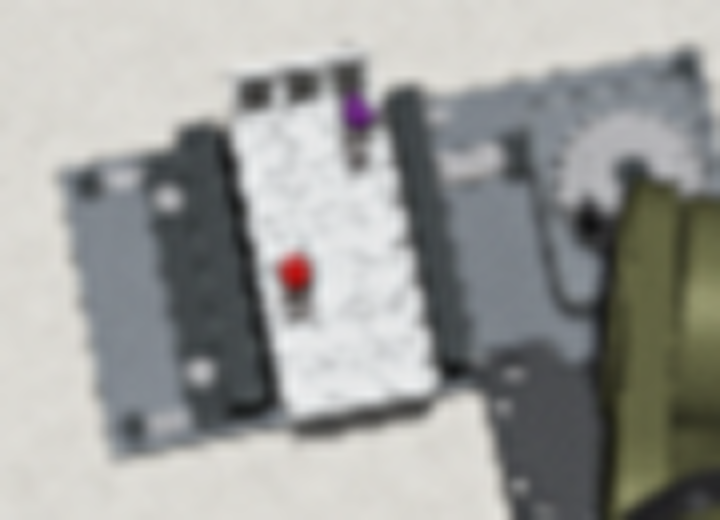

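```bash
python3 -m creep '{"hand":[1,1],"slide":[[0,0.001,0],[0,0.002,-0.0001]],"spin":[0,0]}' >/dev/null ; python3 f.py
python3 -m creep '{"hand":[1,1],"slide":[[0,0.001,0],[0,0.002,-0.0001]],"spin":[0,0]}' >/dev/null ; python3 f.py
python3 -m creep '{"hand":[1,1],"slide":[[0,0.001,-0.0001],[0,0.002,-0.0002]],"spin":[0,0]}' >/dev/null ; python3 f.py
```

```text
t 12.93 psi 0.062 r 0.1151 F_tool x/y/z [-11.06  -9.17  -0.96] tang -9.09 rad -1.53 z 0.0899 w 0.0231
t 13.10 psi 0.079 r 0.1152 F_tool x/y/z [-10.44 -10.44  -1.63] tang -10.28 rad -2.45 z 0.0899 w 0.0229
t 13.27 psi 0.096 r 0.1152 F_tool x/y/z [-10.63 -10.56  -1.47] tang -10.37 rad -2.48 z 0.0899 w 0.0226
```

```bash
python3 -m creep '{"hand":[1,1],"slide":[[0,0.001,-0.0001],[0,0.002,-0.0002]],"spin":[0,0]}' >/dev/null ; python3 f.py
```

```text
t 13.43 psi 0.114 r 0.1152 F_tool x/y/z [-11.45 -10.05  -0.68] tang -9.91 rad -1.82 z 0.0899 w 0.0229
```

```bash
python3 -m creep '{"hand":[1,1],"slide":[[0,0.001,-0.0001],[0,0.002,-0.0002]],"spin":[0,0]}' >/dev/null ; python3 f.py
```

```text
t 13.60 psi 0.130 r 0.1152 F_tool x/y/z [-11.59 -11.17  -0.41] tang -11.02 rad -1.85 z 0.0899 w 0.0227
```

```bash
python3 -m creep '{"hand":[1],"slide":[[0,0.001,-0.0001]],"spin":[0]}' >/dev/null ; python3 f.py
```

```text
t 13.68 psi 0.138 r 0.1153 F_tool x/y/z [-10.47 -11.49  -0.75] tang -11.27 rad -2.32 z 0.0899 w 0.0227
```

```bash
python3 -m creep '{"hand":[1],"slide":[[0,0.001,-0.0001]],"spin":[0]}' >/dev/null ; python3 f.py
```

```text
t 13.77 psi 0.147 r 0.1153 F_tool x/y/z [-11.91 -14.29  -2.06] tang -13.84 rad -4.12 z 0.0899 w 0.0227
```

```bash
python3 -m creep '{"hand":[1],"slide":[[0,0.001,-0.0001]],"spin":[0]}' >/dev/null ; python3 f.py
python3 - <<'E'
from h import *
im=ctrl.camera("top")[:,:,::-1];cv2.imwrite('pics/top13c.png',cv2.resize(im[150:215,285:375],None,fx=8,fy=8,interpolation=cv2.INTER_CUBIC))
E
```

```text
t 13.85 psi 0.155 r 0.1153 F_tool x/y/z [-10.56 -14.49  -1.51] tang -14.08 rad -3.72 z 0.0899 w 0.0228
```

View pics/top13c.png

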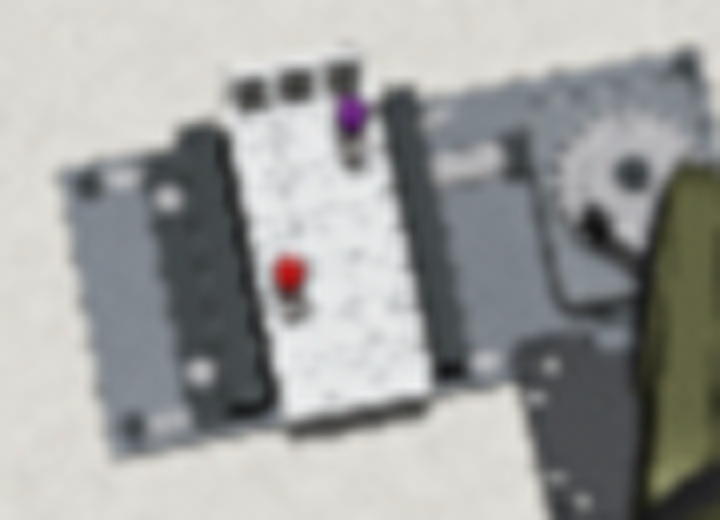

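```bash
python3 -m creep '{"hand":[1],"slide":[[0,-0.0003,0]],"spin":[0]}' >/dev/null ; python3 f.py
```

```text
t 13.98 psi 0.154 r 0.1153 F_tool x/y/z [-10.73 -10.34  -0.88] tang -10.08 rad -2.45 z 0.0899 w 0.0227
```

```bash
python3 -m creep '{"hand":[1],"slide":[[0,0,0]],"spin":[0]}' >/dev/null ; python3 f.py
```

```text
t 14.07 psi 0.153 r 0.1153 F_tool x/y/z [-11.55 -10.56  -1.16] tang -10.26 rad -2.76 z 0.0899 w 0.0229
```

```bash
python3 -m creep '{"hand":[1,1,1,1],"slide":[[0,-0.001,0.0001],[0,-0.002,0.0002],[0,-0.003,0.0003],[0,-0.003,0.0003]],"spin":[0,0,0,0]}' >/dev/null ; python3 f.py
python3 -m creep '{"hand":[-0.1,-0.1,-0.1,-0.1,-0.1],"slide":[[0,0,0],[0,0,0],[0,0,0],[0,0,0],[0,0,0]],"spin":[0,0,0,0,0]}'; python3 f.py
```

```text
t 14.40 psi 0.129 r 0.1152 F_tool x/y/z [-10.31  -9.    -2.81] tang -8.57 rad -3.94 z 0.0899 w 0.0227
time_s: 14.82
ee_pos: [0.4493, -0.0149, 0.0892]
eef_rot: [-0.127, 1.57, -3.04]
force: [0.3, 0.8, -0.1]
grip_width: 0.0508
t 14.82 psi 0.135 r 0.1158 F_tool x/y/z [ 0.06 -0.71 -0.51] tang -0.64 rad -0.60 z 0.0892 w 0.0508
```

```bash
python3 -m creep '{"hand":[-0.1,-0.1,-0.1,-0.1,-0.1,-0.1,-0.1,-0.1],"slide":[[-0.02,0,0],[-0.05,0,0],[-0.085,0,0],[-0.11,0.03,0],[-0.12,0.07,0.01],[-0.12,0.1,0.02],[-0.12,0.1,0.02],[-0.12,0.1,0.02]],"spin":[0,0,0,0,0,0,0,0]}'
python3 - <<'E'
from h import *
im=ctrl.camera("top")[:,:,::-1];cv2.imwrite('pics/top14c.png',cv2.resize(im[150:215,285:385],None,fx=8,fy=8,interpolation=cv2.INTER_CUBIC))
im=ctrl.camera("wrist")[:,:,::-1];cv2.imwrite('pics/wrist14.png',im)
im=ctrl.camera("scene")[:,:,::-1];cv2.imwrite('pics/scene14c.png',cv2.resize(im[140:290,255:405],None,fx=4,fy=4,interpolation=cv2.INTER_CUBIC))
E
```

```text
time_s: 15.48
ee_pos: [0.4524, -0.1178, 0.2092]
eef_rot: [-0.442, 1.57, 2.925]
force: [-0.5, 0.2, 0.8]
grip_width: 0.0517
```

View pics/top14c.png

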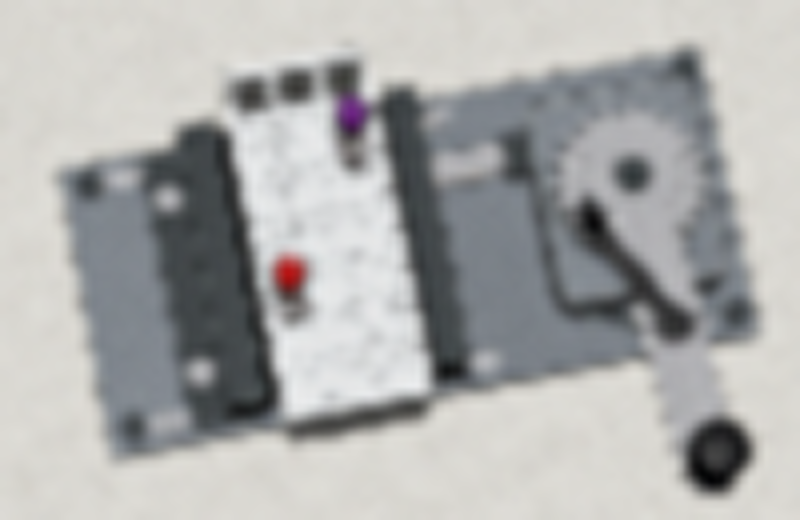

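View pics/wrist14.png

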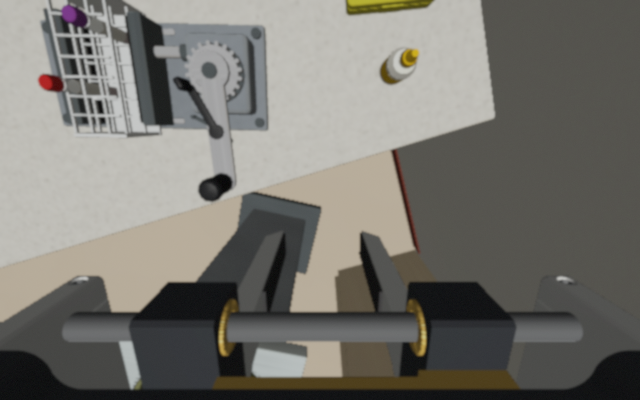

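View pics/scene14c.png

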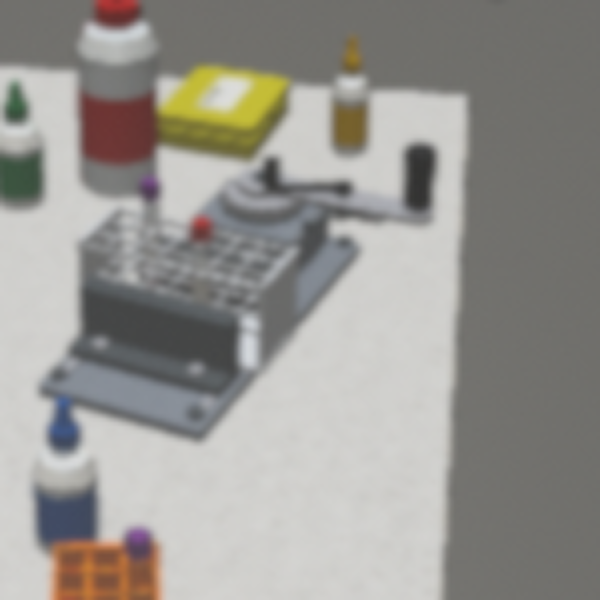

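Run:
```python
from h import *
T=ctrl.calibration("top")
im=ctrl.camera("top"); g=cv2.cvtColor(im,cv2.COLOR_RGB2GRAY).astype(float)
def edges(lo,hi,c0,slope,w,z,sign,th):
    P=[]
    for v in range(lo,hi):
        x0=c0+slope*(v-lo); xs=np.arange(int(x0)-w,int(x0)+w)
        d=np.diff(g[v,xs])*sign; i=int(np.argmax(d))
        if d[i]>th:
            a,b,c=[d[j] if 0<=j<len(d) else 0 for j in (i-1,i,i+1)]
            P.append(onz(T,(xs[i]+.5+.5*(a-c)/(a-2*b+c+1e-9),v),z)[:2])
    P=np.array(P); vx_,vy_,x_,y_=cv2.fitLine(P.astype(np.float32),cv2.DIST_HUBER,0,1e-4,1e-4).ravel()
    return len(P),np.arctan(vy_/vx_)
# rows: crop y/8+150 ; rack left edge (235,120)->(285,400); rack right (385,120)->(432,385)
print("rackL",edges(168,199,285+238/8,.2*.9,4,.081,1,20))
print("rackR",edges(168,196,285+392/8,.18,4,.081,-1,20))
print("jaw rear",edges(165,195,285+420/8,.17,4,.056,1,15))
print("stop front", edges(168,199,285+235/8,.18,4,.06,1,20))
print("base right", edges(160,188,285+700/8,.2,4,.012,1,15))
print("base left", edges(175,203,285+68/8,.18,4,.012,-1,15))
```

```text
rackL (31, np.float32(0.20362726))
rackR (28, np.float32(0.20437074))
jaw rear (30, np.float32(0.21485731))
stop front (31, np.float32(0.20363043))
base right (28, np.float32(0.20693186))
base left (28, np.float32(0.21484244))
```

The rack's heading is 0.204 rad, and the jaw and base edges measure 0.207–0.215, so it is square. The lever is on the closing side, and the gripper is clear of everything. Handing in.

Run:
```python
from station import ctrl
print(ctrl.hand_in(), ctrl.get_obs()["time_s"])
```

```text
the job is handed in; nothing more can be done
the job is handed in; nothing more can be done
```

I flipped the direction lever to the closing side and drove the jaw shut in three handle swings. I stopped when the rack was clamped against the stop jaw, let go of the knob, and handed in at about 16 s. The hand-in gave no verdict.

**Checks that passed:**
- **Squareness:** the rack's edges measure 0.204 rad and the jaw and base edges 0.207 to 0.215 rad, so it is square to about 0.01 rad (limit 0.03).
- **Lever and gripper:** the pictures show the lever still on the closing side, and the gripper clear of everything with no force on it.
- **Dropper bottles:** by eye they stand where they were. I didn't measure this.

**Clamping force is the weak point:** I inferred it from the knob and could not measure it directly.
- **While moving:** the knob resisted about 14 N at the end against 10 N running free. That 4 N rise is above the 2 to 3 N you gave for snug.
- **At rest:** it read about 10.2 N against about 7 N, a rise of about 3 N.
- **What that means:** at 5 to 8 N of clamping per newton, this is roughly 15 to 32 N, most likely a little over 20 N. The top of that range is above the 30 N limit. I left it there rather than tighten or loosen it on readings that vary by about 0.5 N.

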